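Put the soldering things back on their own tiles

ROBOT

A 6-joint arm with a two-finger parallel gripper is mounted at the origin on a cart in front of the work surface, level with it; the furniture and walls round the work are solid. World frame = base frame: x ahead of the robot, y to its left, z up, the work surface at z = 0. Lengths are in mm, angles in rad, forces in N, time in s.
With the tool pointing down it reaches from about 300 to 775 mm from the base axis. Payload 14.6 kg.
Tool frame: the origin (TCP) lies midway between the tips of the shut fingers; the grasp point (between the pads) lies 19 mm behind it; z points along the fingers, y is the line along which they close (so a half turn about z gives the same grasp; the last joint's range is limited). The gripper opens to 94 mm and grips with 3 to 60 N. Pads are 16 mm wide; open, the fingers measure 119 mm over their backs; the gripper's body (75 mm by 177 mm) begins 78 mm behind the grasp point.
Start: joints at [-1.343, 0.3, 1.521, -0, 1.321, -0.067], TCP at [159.795, -526.265, 205.446] pointing down, gripper open.
Joint ranges: [-3.03, 3.03], [-0.79, 2.21], [0.23, 2.52], [-1.04, 4.18], [0, 3.07], [-2.55, 2.55]. Speed limits (rad/s): [2.22, 2.22, 2.57, 3.14, 3.14, 3.14].

INTERFACE

Orientations are given as [roll, pitch, yaw] about the fixed x, y, z axes, in that order (R = Rz(yaw) Ry(pitch) Rx(roll)).
In Python, from cell import manip, camera gives the robot as it stands.
- The arm moves only by the tool move_arm, never from a script. Its arguments are lists of equal length, an entry for each row: "dp": the shift along the world's x, y, z in mm, a list of three; "rotation": the turn, a rotation vector about the world's x, y, z in rad, a list of three; "hand": the opening, from 0 (shut) to 1 (fully open). A call has 1 to 10 rows; each row shifts and turns the commanded pose from where the row before left it; what a row does not reach is not made up. A row lasts 1/8 s, in which the tool goes at most 62.5 mm and 10.7 degrees, less where a joint would pass 70% of its speed; a pose out of reach is approached as far as the arm can. A call with a gripper value outside its range is refused whole. The fingers move at their own pace and stop on an object; "newtons" is the grip in N (left out, the last holds). Time passes only in rows, so rows that do not move let the fingers close. It gives the time, the measured TCP pose, the force, the opening and the grip force at its end, in the units of the state.
- manip.read_state(): the state, without advancing time (a new reading comes with each control period).
- camera(name): name is "scene" or "top" or "wrist"; returns a dict with "image" (384x512x3 uint8, red, green, blue), "fx", "fy", "cx", "cy" (pixels), "R" (3x3) and "t" (3): a world point X has camera coordinates R X + t; the wrist camera has in their place "mount" (4x4, takes a point from camera to tool coordinates, whose origin is the TCP and whose axes are the flange's). Camera axes: x right, y down, z forward; pixel columns grow to the right and rows downward; lengths in mm; the calibration is good to about 2 mm. The wrist camera is an equidistant fisheye: a pixel r from the principal point sees the ray r / f radians off the axis. A picture is of the moment at which its call begins: read the wrist's pose just before it. There is no depth.
- manip.sign_off(): hands the job in; it is judged then, once.
The state is a dict: "clock": time; "joints": joint angles; "qd": joint speeds; "effort": joint torques, N m; "eef_pos": TCP position; "eef_rot": TCP orientation; "wrist_force": force on the tool from outside, world axes, zero at the start; "moment": the same for the moment, N m; "finger_gap": finger opening in mm; "finger_force": force on a finger pad.
Only numpy, scipy, OpenCV 4.12 (cv2) and the standard library are available. Lean on these libraries where they do the work, as an engineer would, in place of code of your own. Each camera call takes 0.05 s, during which the arm holds its last target. There are 200 camera calls.

TASK

The soldering things were put back on the wrong tiles. Move each to the tile meant for it, upright and in the middle: the white pot on the big round tile, the little dark cup on the small round tile, the dark pitch block on the broad oblong tile, and the brass stick on the long narrow tile, lying lengthwise along it. All their tiles are taken, so use the empty square tile as the parking place on the way, leave it empty at the end, and leave the blue-handled cutters where they lie.

Things in the scene. Friction and masses are not known exactly. Their poses are not given: they have to be found in the camera images.
- white_pot: Flat white/clear screw pot, round, 47 mm across, 16 mm high, about 20 g; the lid (47 mm) is the upper 6 mm, the body below it 44 mm across. Its origin is the centre of its underside, z up.
- dark_cup: Small dark open cup, round, 28 mm across, 17 mm high, about 30 g, strong enough to be gripped across the outside. Its origin is the centre of its underside, z up.
- pitch_block: Dark brown rounded lump, 38 mm along its x, 48 mm along its y, 17 mm high, about 60 g. Its origin is the centre of its underside, z up.
- brass_stick: Brass stick lying flat, 9 mm along its x, 48 mm along its y (its length), 8 mm high, about 35 g; grip it across x. Its origin is the centre of its underside, z up.
- big_round_tile: Grey 10 mm thick perforated soldering tile, fixed to the bench; origin at the centre of its underside on the bench (z = 0), flat top 10 mm above. Round, 100 mm across.
- small_round_tile: Grey 10 mm thick perforated soldering tile, fixed to the bench; origin at the centre of its underside on the bench (z = 0), flat top 10 mm above. Round, 64 mm across.
- broad_tile: Grey 10 mm thick perforated soldering tile, fixed to the bench; origin at the centre of its underside on the bench (z = 0), flat top 10 mm above. Broad oblong, 70 mm along its x, 100 mm along its y.
- long_tile: Grey 10 mm thick perforated soldering tile, fixed to the bench; origin at the centre of its underside on the bench (z = 0), flat top 10 mm above. Long and narrow, 48 mm along its x, 120 mm along its y.
- square_tile: Grey 10 mm thick perforated soldering tile, fixed to the bench; origin at the centre of its underside on the bench (z = 0), flat top 10 mm above. Square, 80 x 80 mm; the only empty tile at the start: the parking place.
- cutters: Blue-handled flush cutters lying loose on the bench among the tiles, 56 x 122 mm, 10 mm high, length along their y; origin at the centre of the underside. To be left alone. Just beyond them, at about x = 0.55, y = -0.18, begins a fixed upright wooden board (0.16 m tall, running away from the robot to x = 1.03, y = -0.57): carry things over or round its near end.
There are look-alikes about, which are no part of the job. What is shaped like the pitch_block but red is not meant.

How it is judged (in metres and radians):
On the way:
1. one of the four things is set down on the empty square tile (((horizontal distance between white_pot and square_tile below 0.03 m and z of white_pot in the frame of square_tile between 0.006 and 0.015 m and angle between white_pot's own z axis and vertical below 0.15 rad and linear speed of white_pot below 0.02 m/s) or (horizontal distance between dark_cup and square_tile below 0.03 m and z of dark_cup in the frame of square_tile between 0.006 and 0.015 m and angle between dark_cup's own z axis and vertical below 0.15 rad and linear speed of dark_cup below 0.02 m/s) or (horizontal distance between pitch_block and square_tile below 0.03 m and z of pitch_block in the frame of square_tile between 0.006 and 0.015 m and angle between pitch_block's own z axis and vertical below 0.15 rad and linear speed of pitch_block below 0.02 m/s) or (horizontal distance between brass_stick and square_tile below 0.03 m and z of brass_stick in the frame of square_tile between 0.006 and 0.015 m and angle between brass_stick's own z axis and vertical below 0.15 rad and linear speed of brass_stick below 0.02 m/s))), for 0.2 s.
At the end, for the whole second after the job is handed in: White pot on the big round tile, dark cup on the small round tile, pitch block on the broad oblong tile, brass stick on the long narrow tile: each standing flat on its tile (tilt under 0.15 rad), at rest, its centre within 15 mm of the tile's centre; the stick's length within 0.3 rad of the tile's (horizontal distance between white_pot and big_round_tile below 0.015 m and z of white_pot in the frame of big_round_tile between 0.006 and 0.015 m and angle between each of white_pot, dark_cup, pitch_block, brass_stick's own z axis and vertical below 0.15 rad and linear speed of each of white_pot, dark_cup, pitch_block, brass_stick below 0.02 m/s and horizontal distance between dark_cup and small_round_tile below 0.015 m and z of dark_cup in the frame of small_round_tile between 0.006 and 0.015 m and horizontal distance between pitch_block and broad_tile below 0.015 m and z of pitch_block in the frame of broad_tile between 0.006 and 0.015 m and horizontal distance between brass_stick and long_tile below 0.015 m and z of brass_stick in the frame of long_tile between 0.006 and 0.015 m and angle between the y axis of brass_stick and the y axis of long_tile, either way round below 0.3 rad); the robot touches nothing.
It fails at once if the cutters are pushed more than 20 mm (distance of cutters from where it was at the start of the episode above 0.02 m).
It also fails if it takes over 131 s, if anything falls off the work surface, if the arm or the gripper's body presses on something with over 40 N, if the wrist force passes 120 N, or if a joint passes its speed limit or range.

## Working session

There is one attempt and no reset: what is moved stays moved. The work goes in short steps, Python scripts to look and compute and a tool call to move; the robot and the scene stay as the last step left them, time stands still between calls to the robot, and variables do not carry over. Pictures are saved under pics/ and viewed, at most 14 in all, crops included, and the job is handed in when it is done.

Besides the shell and the picture viewer there is one more tool, called in YAML: its name, and indented under it one key for each argument. move_arm: Moves the arm, as the interface text tells. Its arguments: {"type":"object","properties":{"dp":{"type":"array","items":{"type":"array","items":{"type":"number"}}},"rotation":{"type":"array","items":{"type":"array","items":{"type":"number"}}},"hand":{"type":"array","items":{"type":"number"}},"newtons":{"type":"number"}},"required":["dp","rotation","hand"]}

```bash
ls; mkdir -p pics; python3 - <<'E'
from cell import manip, camera
import cv2,numpy as np
print(manip.read_state())
for n in ["scene","top"]:
    c=camera(n); cv2.imwrite(f"pics/{n}0.png",c["image"][:,:,::-1]); np.save(f"{n}_cal.npy",{k:c[k] for k in c if k!="image"},allow_pickle=True)
    print({k:np.array(c[k]).round(3).tolist() for k in c if k!="image"})
E
```

```text
pics
{'clock': 0.0, 'joints': array([-1.34257444e+00,  3.00472146e-01,  1.52156951e+00,  3.15775470e-05,
        1.32069402e+00, -6.66152073e-02]), 'qd': array([-0.00022185,  0.0027345 ,  0.0013815 , -0.00030402, -0.00042578,
       -0.00113793]), 'effort': array([ 3.25051100e-03, -5.31797647e+01, -3.52730727e+01,  7.08293659e-02,
        2.42868107e-02, -9.35314324e-05]), 'eef_pos': array([ 159.76023267, -526.01802302,  204.89065045]), 'eef_rot': array([-3.14045420e+00, -1.06604832e-04,  2.94829197e-01]), 'wrist_force': array([-0.27862255, -1.10236826,  0.28805405]), 'moment': array([0.01414414, 0.00209941, 0.00444246]), 'finger_force': 0.0, 'finger_gap': 94.10316546950949}
{'fx': 492.762, 'fy': 492.762, 'cx': 255.789, 'cy': 182.006, 'R': [[-0.879, -0.477, 0.003], [-0.319, 0.584, -0.747], [0.354, -0.657, -0.665]], 't': [331.446, 291.037, 788.294]}
{'fx': 358.739, 'fy': 358.739, 'cx': 251.525, 'cy': 189.582, 'R': [[-0.017, -1.0, 0.015], [-0.995, 0.016, -0.1], [0.1, -0.016, -0.995]], 't': [-195.546, 473.374, 969.709]}
```

View pics/top0.png

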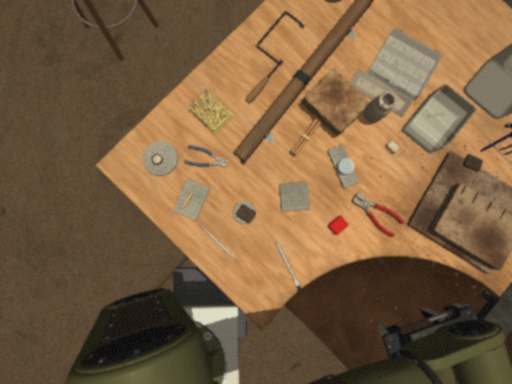

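View pics/scene0.png

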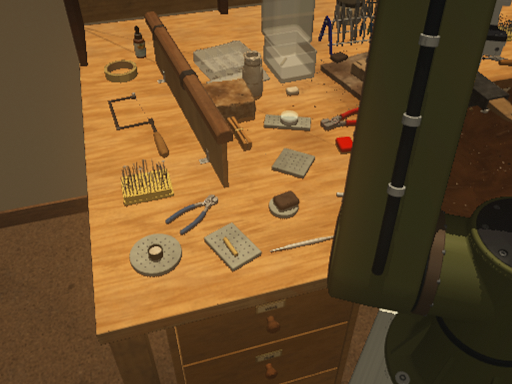

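The top view shows the big round tile at (160,158) with the cup on it. The small round tile is at (243,212) with the pitch block, the broad tile at (191,200) with the stick, and the long tile at (344,167) with the white pot. The square tile at (294,196) is empty and the cutters lie at (207,157).

Look-alikes in the top view:
- Pitch block: red block (339,225), dark block (472,161), big charred block (335,102)
- Pot: whitish bit (392,146)
- Cup: bottle (380,107)
- Stick: wooden sticks (305,135), rods (219,242) and (288,265)

My choices are the things on the tiles. Next I measure and check them in one close crop.

```bash
cat > h.py <<'E'
import numpy as np,cv2
from cell import manip,camera
def ray(c,px):
    px=np.atleast_2d(px).astype(float); R=np.array(c["R"]);t=np.array(c["t"])
    d=np.c_[(px[:,0]-c["cx"])/c["fx"],(px[:,1]-c["cy"])/c["fy"],np.ones(len(px))]@R
    return -R.T@t,d
def onplane(c,px,z):
    o,d=ray(c,px); return (o+d*((z-o[2])/d[:,2])[:,None])[:,:2]
def wray(c,st,px):
    """fisheye pixel -> origin, world dirs; st=state read just before"""
    from scipy.spatial.transform import Rotation as Ro
    px=np.atleast_2d(px).astype(float)
    u=np.c_[(px[:,0]-c["cx"])/c["fx"],(px[:,1]-c["cy"])/c["fy"]]
    th=np.linalg.norm(u,axis=1,keepdims=True); s=np.where(th>1e-9,np.sin(th)/np.maximum(th,1e-9),1)
    d=np.c_[u*s,np.cos(th)]
    M=np.array(c["mount"]); W=Ro.from_euler("xyz",st["eef_rot"]).as_matrix()
    return W@M[:3,3]+st["eef_pos"], d@M[:3,:3].T@W.T
def wplane(c,st,px,z):
    o,d=wray(c,st,px); return (o+d*((z-o[2])/d[:,2])[:,None])[:,:2]
E
python3 - <<'E'
from h import *
im=cv2.imread("pics/top0.png"); c=np.load("top_cal.npy",allow_pickle=True).item()
hsv=cv2.cvtColor(im,cv2.COLOR_BGR2HSV)
lowsat=((hsv[...,1]<75)&(hsv[...,2]>60)).astype(np.uint8)*255
for n,(x,y,r) in dict(big=(160,158,26),small=(243,212,20),broad=(191,200,28),long=(344,167,28),square=(294,196,25)).items():
    m=np.zeros_like(lowsat); cv2.circle(m,(x,y),r,255,-1); m&=lowsat
    cs,_=cv2.findContours(m,cv2.RETR_EXTERNAL,cv2.CHAIN_APPROX_NONE); k=max(cs,key=cv2.contourArea)
    P=onplane(c,k[:,0],10).astype(np.float32)
    r=cv2.minAreaRect(P); print(n,np.round(r[0],1),np.round(r[1],1),round(r[2],1), "circ",np.round(cv2.minEnclosingCircle(P)[0]),cv2.minEnclosingCircle(P)[1])
for n,px in dict(cup=(158,158),pitch=(246,213),stick=(189,199),pot=(346,166),cutters=(207,157)).items(): print(n,onplane(c,px,20).round())
cv2.imwrite("pics/crop0.png",cv2.resize(im[130:250,130:370],(800,400),interpolation=cv2.INTER_CUBIC))
E
```

```text
big [565.   54.6] [93.7 93.7] 45.1 circ [566.  55.] 48.610294342041016
small [ 410.5 -176.6] [47.7 57.9] 58.7 circ [ 408. -181.] 29.475006103515625
broad [447.7 -33.6] [67.3 96.7] 66.4 circ [447. -34.] 56.273014068603516
long [ 536.6 -467. ] [115.6  52.5] 21.7 circ [ 534. -462.] 59.40098571777344
square [ 451.3 -322.5] [75.2 77.1] 3.9 circ [ 451. -323.] 50.80475616455078
cup [[564.  57.]]
pitch [[ 406. -187.]]
stick [[447. -30.]]
pot [[ 533. -471.]]
cutters [[565. -80.]]
```

View pics/crop0.png

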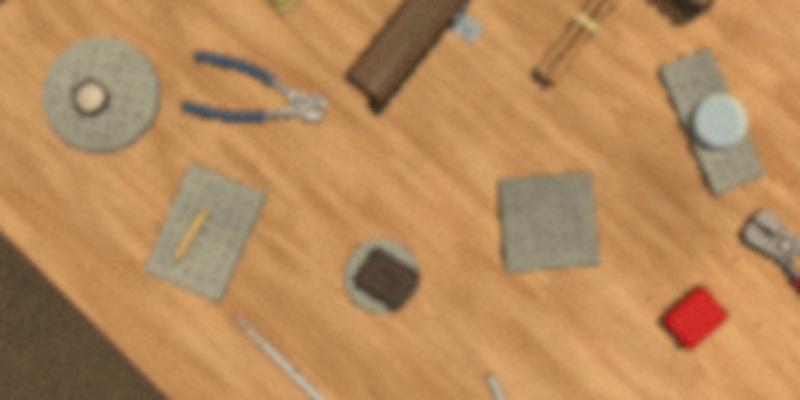

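The crop confirms the choices: the cup at crop (90,97) on the big round tile, the stick at (190,234) on the broad tile, the brown block at (386,278) on the small round tile, and the pot at (720,121) on the long tile. The red block at (694,317) is not meant. I move above the pot first.

move_arm:
  dp:
    - [54, 8, 0]
    - [54, 8, 0]
    - [54, 8, 0]
    - [54, 8, 0]
    - [54, 8, -10]
    - [54, 8, -30]
    - [50, 7, -40]
    - [0, 0, 0]
    - [0, 0, 0]
  rotation:
    - [0, 0, 0]
    - [0, 0, 0]
    - [0, 0, 0]
    - [0, 0, 0]
    - [0, 0, 0]
    - [0, 0, 0]
    - [0, 0, 0]
    - [0, 0, 0]
    - [0, 0, 0]
  hand: [1, 1, 1, 1, 1, 1, 1, 1, 1]

```text
clock: 1.23
eef_pos: [531.9, -471.8, 127.0]
eef_rot: [3.141, 0.0, 0.295]
wrist_force: [0.2, -0.4, 0.0]
finger_gap: 93.9
finger_force: 0.0
```

```bash
python3 - <<'E'
from h import *
s=manip.read_state(); c=camera("wrist"); print(s["eef_pos"],s["eef_rot"],{k:c[k] for k in c if k!="image"})
cv2.imwrite("pics/w1.png",c["image"][:,:,::-1])
E
```

```text
[ 531.94080977 -471.80453668  127.04311093] [3.14128368e+00 7.00331913e-05 2.94692225e-01] {'fx': 297.3186396354542, 'fy': 297.3186396354542, 'cx': 260.33285466952253, 'cy': 186.42226855012694, 'mount': array([[-1.32058605e-04, -9.71053331e-01, -2.38862746e-01,
         6.83248739e+01],
       [ 9.99999959e-01, -6.77710612e-05, -2.77352939e-04,
         9.88909647e-02],
       [ 2.53136513e-04, -2.38862773e-01,  9.71053300e-01,
        -1.78439364e+02],
       [ 0.00000000e+00,  0.00000000e+00,  0.00000000e+00,
         1.00000000e+00]])}
```

View pics/w1.png

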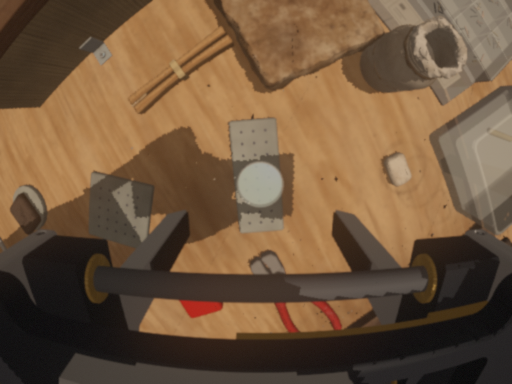

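The wrist view shows the pot at (260,185) on the long tile, with tile corners at (230,120), (275,118), (284,229) and (241,233). The square tile is at (92,172)–(152,245), partly hidden by the finger. The fingers are clear of everything.

```bash
python3 - <<'E'
from h import *
s=manip.read_state(); c=camera("wrist")
print("pot",wplane(c,s,[(260,185)],26), wplane(c,s,[(237,185),(283,185)],23))
k=wplane(c,s,[(230,120),(275,118),(284,230),(241,233)],10); print(k.round(),k.mean(0), "ang",np.degrees(np.arctan2(*(k[0]+k[1]-k[2]-k[3])[::-1])))
print("sq corners",wplane(c,s,[(93,172),(153,186)],10).round())
E
```

```text
pot [[ 532.47354205 -471.92547995]] [[ 525.24658143 -450.49334771]
 [ 538.32778469 -493.77580133]]
[[ 584. -425.]
 [ 598. -468.]
 [ 489. -512.]
 [ 472. -469.]] [ 535.66030733 -468.45239775] ang 21.694878827588486
sq corners [[ 489. -287.]
 [ 495. -363.]]
```

move_arm:
  dp:
    - [0, 0, -40]
    - [0, 0, -40]
    - [0, 0, -25]
    - [0, 0, -7]
    - [0, 0, 0]
    - [0, 0, 0]
  rotation:
    - [0, 0, 0]
    - [0, 0, 0]
    - [0, 0, 0]
    - [0, 0, 0]
    - [0, 0, 0]
    - [0, 0, 0]
  hand: [1, 1, 1, 1, 1, 1]
  newtons: 20

```text
clock: 2.08
eef_pos: [532.7, -472.2, 16.6]
eef_rot: [3.139, -0.001, 0.295]
wrist_force: [0.5, -0.3, 0.4]
finger_gap: 94.0
finger_force: 0.0
```

move_arm:
  dp:
    - [0, 0, 0]
    - [0, 0, 0]
    - [0, 0, 0]
    - [0, 0, 0]
    - [0, 0, 0]
    - [0, 0, 0]
    - [0, 0, 0]
    - [0, 0, 0]
  rotation:
    - [0, 0, 0]
    - [0, 0, 0]
    - [0, 0, 0]
    - [0, 0, 0]
    - [0, 0, 0]
    - [0, 0, 0]
    - [0, 0, 0]
    - [0, 0, 0]
  hand: [0.4, 0.4, 0.4, 0.4, 0.4, 0.4, 0.4, 0.4]

```text
clock: 3.08
eef_pos: [532.3, -471.5, 14.6]
eef_rot: [-3.142, 0.0, 0.295]
wrist_force: [0.5, -0.2, -0.8]
finger_gap: 46.3
finger_force: 20.0
```

move_arm:
  dp:
    - [0, 0, 20]
    - [0, 0, 40]
    - [-27, 50, 0]
    - [-27, 50, 0]
    - [-27, 50, 0]
    - [0, 0, 0]
    - [0, 0, -30]
    - [0, 0, -22]
    - [0, 0, -7]
    - [0, 0, 0]
  rotation:
    - [0, 0, 0]
    - [0, 0, 0]
    - [0, 0, 0]
    - [0, 0, 0]
    - [0, 0, 0]
    - [0, 0, 0]
    - [0, 0, 0]
    - [0, 0, 0]
    - [0, 0, 0]
    - [0, 0, 0]
  hand: [0.4, 0.4, 0.4, 0.4, 0.4, 0.4, 0.4, 0.4, 0.4, 0.4]

```text
clock: 4.32
eef_pos: [451.8, -322.1, 16.3]
eef_rot: [3.141, -0.0, 0.295]
wrist_force: [0.5, -0.1, -0.4]
finger_gap: 45.9
finger_force: 20.0
```

move_arm:
  dp:
    - [0, 0, 0]
    - [0, 0, 0]
    - [0, 0, 0]
    - [0, 0, 0]
    - [0, 0, 0]
    - [0, 0, 30]
    - [0, 0, 50]
    - [0, 0, 40]
    - [0, 0, 0]
    - [0, 0, 0]
  rotation:
    - [0, 0, 0]
    - [0, 0, 0]
    - [0, 0, 0]
    - [0, 0, 0]
    - [0, 0, 0]
    - [0, 0, 0]
    - [0, 0, 0]
    - [0, 0, 0]
    - [0, 0, 0]
    - [0, 0, 0]
  hand: [0.4, 0.8, 0.8, 0.8, 0.8, 0.8, 0.8, 0.8, 0.8, 0.8]

```text
clock: 5.58
eef_pos: [451.0, -321.2, 134.7]
eef_rot: [-3.141, 0.001, 0.295]
wrist_force: [0.4, -0.0, -0.7]
finger_gap: 75.3
finger_force: 0.0
```

```bash
python3 - <<'E'
from h import *
s=manip.read_state(); c=camera("wrist"); print(s["eef_pos"],s["eef_rot"])
np.save("st.npy",s); 
cv2.imwrite("pics/w2.png",c["image"][:,:,::-1])
E
```

```text
[ 450.97046969 -321.19111073  134.72101166] [-3.14061194e+00  6.65241277e-04  2.94825692e-01]
```

View pics/w2.png

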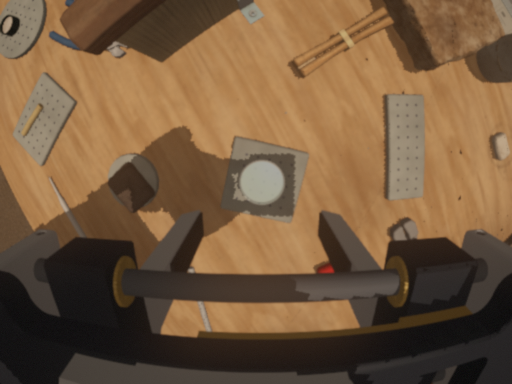

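The pot stands parked on the square tile at (263,182), and the long tile at (405,146) is free. Next is the stick on the broad tile.

move_arm:
  dp:
    - [-1, 49, 0]
    - [-1, 49, 0]
    - [-1, 49, 0]
    - [-1, 49, 0]
    - [0, 49, 0]
    - [0, 47, 0]
    - [0, 0, 0]
    - [0, 0, 0]
    - [0, 0, 0]
  rotation:
    - [0, 0, 0]
    - [0, 0, -0.171]
    - [0, 0, -0.171]
    - [0, 0, -0.171]
    - [0, 0, -0.171]
    - [0, 0, -0.171]
    - [0, 0, 0]
    - [0, 0, 0]
    - [0, 0, 0]
  hand: [0.8, 0.8, 0.5, 0.5, 0.5, 0.5, 0.5, 0.5, 0.5]

```text
clock: 6.75
eef_pos: [447.2, -30.4, 135.3]
eef_rot: [3.141, 0.001, -0.56]
wrist_force: [-0.5, -0.7, 0.0]
finger_gap: 47.1
finger_force: 0.0
```

```bash
python3 - <<'E'
from h import *
s=manip.read_state(); c=camera("wrist"); print(s["eef_pos"],s["eef_rot"])
im=c["image"][:,:,::-1].copy()
np.savez("w3.npz",img=im); np.save("w3.npy",{"s":s,"c":{k:c[k] for k in c if k!="image"}})
cv2.imwrite("pics/w3.png",im)
E
```

```text
[447.24065887 -30.44623159 135.26454265] [ 3.14126993e+00  5.44499813e-04 -5.59903179e-01]
```

View pics/w3.png

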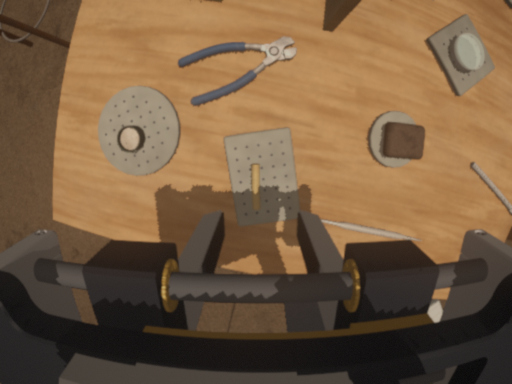

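The wrist view shows the stick from (255,166) to (257,205). The broad tile corners are (225,137), (290,128), (299,218) and (238,224). The big tile is at (139,130) with the cup at (131,138), the small tile at about (396,139) with the block at (404,141), and the cutters are untouched.

```bash
python3 - <<'E'
from h import *
im=cv2.imread("pics/w3.png"); q=np.load("w3.npy",allow_pickle=True).item(); s,c=q["s"],q["c"]
hsv=cv2.cvtColor(im,cv2.COLOR_BGR2HSV)
m=np.zeros(im.shape[:2],np.uint8); m[150:215,243:272]=255
m&=((hsv[...,1]>110)).astype(np.uint8)*255
cs,_=cv2.findContours(m,cv2.RETR_EXTERNAL,cv2.CHAIN_APPROX_NONE); k=max(cs,key=cv2.contourArea)
print("px",cv2.boundingRect(k)); r=cv2.minAreaRect(wplane(c,s,k[:,0],18).astype(np.float32)); print("stick",r)
k=wplane(c,s,[(225,137),(290,128),(299,218),(238,224)],10); print(k.round(),k.mean(0),"ang",np.degrees(np.arctan2(*(k[0]+k[1]-k[2]-k[3])[::-1])))
# round tiles & things
low=((hsv[...,1]<75)&(hsv[...,2]>70)).astype(np.uint8)*255
for n,b in dict(big=(90,80,190,180),small=(362,105,428,172)).items():
    m=np.zeros_like(low); m[b[1]:b[3],b[0]:b[2]]=low[b[1]:b[3],b[0]:b[2]]
    cs,_=cv2.findContours(m,cv2.RETR_EXTERNAL,cv2.CHAIN_APPROX_NONE); k=max(cs,key=cv2.contourArea)
    P=wplane(c,s,k[:,0],10).astype(np.float32); print(n,cv2.minEnclosingCircle(P))
print("cup",wplane(c,s,[(131,139)],27))
m=np.zeros_like(low); d=(hsv[...,2]<85).astype(np.uint8)*255; m[110:170,375:440]=d[110:170,375:440]
cs,_=cv2.findContours(m,cv2.RETR_EXTERNAL,cv2.CHAIN_APPROX_NONE); k=max(cs,key=cv2.contourArea)
print("pitch",cv2.boundingRect(k),cv2.minAreaRect(wplane(c,s,k[:,0],22).astype(np.float32)))
E
```

```text
px (252, 164, 8, 46)
stick ((445.5592346191406, -24.150711059570312), (7.232652187347412, 47.60039520263672), 57.84552764892578)
[[505. -25.]
 [478. -86.]
 [389. -44.]
 [419.  16.]] [447.67176815 -34.83051966] ang -25.02397059784916
big ((565.4509887695312, 52.986968994140625), 48.914432525634766)
small ((408.6971740722656, -180.9703369140625), 30.666702270507812)
cup [[558.34048985  56.08959861]]
pitch (383, 123, 10, 33) ((417.4463195800781, -167.9888916015625), (8.927745819091797, 34.26799011230469), 55.41163635253906)
```

move_arm:
  dp:
    - [-2, 6, -30]
    - [0, 0, -40]
    - [0, 0, -30]
    - [0, 0, -15]
    - [0, 0, -5]
    - [0, 0, -3]
    - [0, 0, 0]
    - [0, 0, 0]
  rotation:
    - [0, 0, 0]
    - [0, 0, 0]
    - [0, 0, 0]
    - [0, 0, 0]
    - [0, 0, 0]
    - [0, 0, 0]
    - [0, 0, 0]
    - [0, 0, 0]
  hand: [0.5, 0.5, 0.5, 0.5, 0.5, 0.5, 0.5, 0.5]
  newtons: 25

```text
clock: 7.8
eef_pos: [445.6, -23.5, 13.2]
eef_rot: [-3.141, -0.001, -0.56]
wrist_force: [-0.0, -0.7, 0.5]
finger_gap: 47.1
finger_force: 0.0
```

move_arm:
  dp:
    - [0, 0, 0]
    - [0, 0, 0]
    - [0, 0, 0]
    - [0, 0, 0]
    - [0, 0, 0]
    - [0, 0, 0]
    - [0, 0, 0]
  rotation:
    - [0, 0, 0]
    - [0, 0, 0]
    - [0, 0, 0]
    - [0, 0, 0]
    - [0, 0, 0]
    - [0, 0, 0]
    - [0, 0, 0]
  hand: [0, 0, 0, 0, 0, 0, 0]

```text
clock: 8.68
eef_pos: [445.3, -23.5, 12.6]
eef_rot: [3.142, 0.0, -0.56]
wrist_force: [-0.6, -0.3, -0.6]
finger_gap: 8.4
finger_force: 25.0
```

move_arm:
  dp:
    - [0, 0, 20]
    - [0, 0, 50]
    - [0, 0, 50]
    - [10, -49, 0]
    - [10, -49, 0]
    - [10, -49, 0]
    - [10, -49, 0]
    - [10, -49, 0]
    - [10, -49, 0]
    - [10, -49, 0]
  rotation:
    - [0, 0, 0]
    - [0, 0, 0]
    - [0, 0, 0]
    - [0, 0, 0.157]
    - [0, 0, 0.157]
    - [0, 0, 0.157]
    - [0, 0, 0.157]
    - [0, 0, 0.157]
    - [0, 0, 0.157]
    - [0, 0, 0]
  hand: [0, 0, 0, 0, 0, 0, 0, 0, 0, 0]

```text
clock: 9.93
eef_pos: [515.3, -368.1, 132.4]
eef_rot: [-3.141, 0.0, 0.384]
wrist_force: [1.1, -0.1, 0.1]
finger_gap: 8.5
finger_force: 25.0
```

move_arm:
  dp:
    - [10, -50, 0]
    - [10.5, -51, 0]
    - [0, 0, 0]
    - [0, 0, 0]
    - [0, 0, -40]
    - [0, 0, -40]
  rotation:
    - [0, 0, 0]
    - [0, 0, 0]
    - [0, 0, 0]
    - [0, 0, 0]
    - [0, 0, 0]
    - [0, 0, 0]
  hand: [0, 0, 0, 0, 0, 0]

```text
clock: 10.68
eef_pos: [536.3, -466.3, 52.7]
eef_rot: [3.14, -0.001, 0.383]
wrist_force: [0.0, 0.7, 0.1]
finger_gap: 8.6
finger_force: 25.0
```

move_arm:
  dp:
    - [0, -1.5, -20]
    - [0, 0, -14]
    - [0, 0, -5.5]
    - [0, 0, 0]
    - [0, 0, 0]
    - [0, 0, 0]
    - [0, 0, 0]
    - [0, 0, 30]
    - [0, 0, 50]
    - [0, 0, 40]
  rotation:
    - [0, 0, 0]
    - [0, 0, 0]
    - [0, 0, 0]
    - [0, 0, 0]
    - [0, 0, 0]
    - [0, 0, 0]
    - [0, 0, 0]
    - [0, 0, 0]
    - [0, 0, 0]
    - [0, 0, 0]
  hand: [0, 0, 0, 0, 0.4, 0.4, 0.4, 0.7, 0.7, 0.7]

```text
clock: 11.92
eef_pos: [535.9, -469.1, 135.4]
eef_rot: [3.14, -0.001, 0.382]
wrist_force: [-0.1, 0.1, -0.1]
finger_gap: 63.7
finger_force: 0.0
```

```bash
python3 - <<'E'
from h import *
s=manip.read_state(); c=camera("wrist"); print(s["eef_pos"],s["eef_rot"])
im=c["image"][:,:,::-1].copy(); np.save("w4.npy",{"s":s,"c":{k:c[k] for k in c if k!="image"}})
cv2.imwrite("pics/w4.png",im)
hsv=cv2.cvtColor(im,cv2.COLOR_BGR2HSV)
t=camera("top"); ti=t["image"][:,:,::-1].copy(); cv2.imwrite("pics/top4.png",ti)
h=cv2.cvtColor(ti,cv2.COLOR_BGR2HSV)
m=np.zeros(h.shape[:2],np.uint8); m[195:232,228:264]=255; m&=(h[...,2]<75).astype(np.uint8)*255
cs,_=cv2.findContours(m,cv2.RETR_EXTERNAL,cv2.CHAIN_APPROX_NONE); k=max(cs,key=cv2.contourArea)
print("pitch top",cv2.boundingRect(k),cv2.minAreaRect(onplane(t,k[:,0],22).astype(np.float32)))
E
```

```text
[ 535.92792769 -469.11726204  135.38647011] [ 3.14040851e+00 -5.22008228e-04  3.81773679e-01]
pitch top (243, 212, 13, 11) ((395.7935791015625, -197.87051391601562), (17.52996063232422, 37.09069061279297), 43.925148010253906)
```

View pics/w4.png

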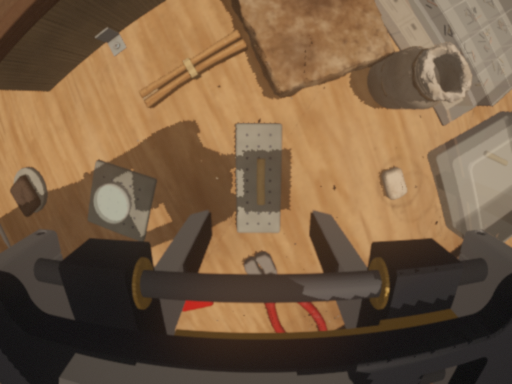

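The stick lies along the long tile, at about (262,182) against the tile centre at about (259,177). Next is the pitch block.

move_arm:
  dp:
    - [-21, 47, 0]
    - [-21, 47, 0]
    - [-21, 47, 0]
    - [-21, 47, 0]
    - [-22, 47, 0]
    - [-22, 48, 0]
    - [0, 0, 0]
    - [0, 0, 0]
    - [0, 0, 0]
  rotation:
    - [0, 0, 0]
    - [0, 0, 0]
    - [0, 0, 0]
    - [0, 0, 0]
    - [0, 0, 0]
    - [0, 0, 0]
    - [0, 0, 0]
    - [0, 0, 0]
    - [0, 0, 0]
  hand: [0.7, 0.7, 0.9, 0.9, 0.9, 0.9, 0.9, 0.9, 0.9]

```text
clock: 13.15
eef_pos: [408.2, -186.8, 132.9]
eef_rot: [-3.142, 0.0, 0.381]
wrist_force: [-0.6, 0.5, 0.3]
finger_gap: 84.7
finger_force: 0.0
```

```bash
python3 - <<'E'
from h import *
s=manip.read_state(); c=camera("wrist"); print(s["eef_pos"],s["eef_rot"])
im=c["image"][:,:,::-1].copy(); np.save("w5.npy",{"s":s,"c":{k:c[k] for k in c if k!="image"}})
cv2.imwrite("pics/w5.png",im)
cv2.imwrite("pics/w5c.png",cv2.resize(im[110:260,180:340],None,fx=4,fy=4,interpolation=cv2.INTER_CUBIC))
E
```

```text
[ 408.15084017 -186.76836234  132.94800721] [-3.14152132e+00  4.07242779e-05  3.80963633e-01]
```

View pics/w5c.png

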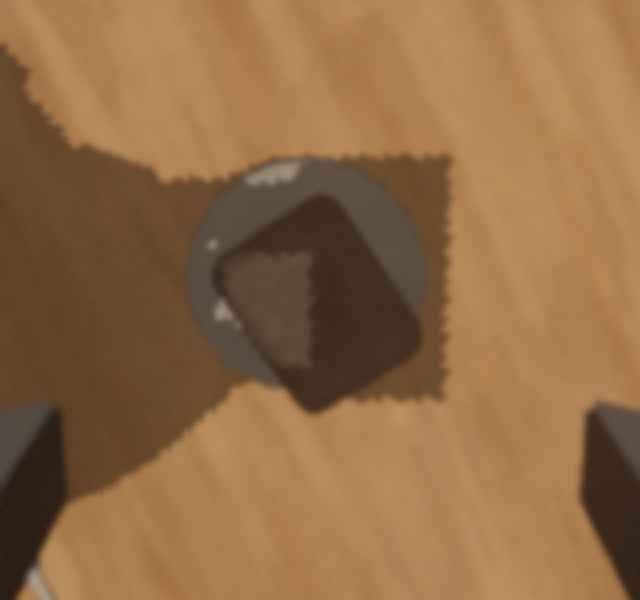

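The crop shows the block with corners at about crop (330,190), (422,345), (312,413) and (212,262). The small tile circle is centred near (307,272). The block's long side runs upper-left to lower-right.

```bash
python3 - <<'E'
from h import *
q=np.load("w5.npy",allow_pickle=True).item(); s,c=q["s"],q["c"]
f=lambda p:np.array(p)/4.+[180,110]
k=wplane(c,s,f([(330,190),(422,345),(312,413),(212,262)]),22)
print(k.round(),k.mean(0),[np.linalg.norm(k[i]-k[i-1]).round() for i in range(4)])
v=(k[1]+k[2]-k[0]-k[3]); print("long ang",np.degrees(np.arctan2(v[1],v[0])))
p=wplane(c,s,f([(187,272),(428,272),(307,157),(307,387)]),10); print("tile",p.round(),(p[0]+p[1])/2,(p[2]+p[3])/2)
E
```

```text
[[ 433. -179.]
 [ 405. -215.]
 [ 378. -196.]
 [ 406. -158.]] [ 405.70598737 -187.15473306] [np.float64(34.0), np.float64(46.0), np.float64(33.0), np.float64(47.0)]
long ang -126.81780702846557
tile [[ 398. -153.]
 [ 421. -211.]
 [ 438. -171.]
 [ 381. -194.]] [ 409.7642164  -182.16389601] [ 409.10061763 -182.31618732]
```

move_arm:
  dp:
    - [-2.5, -0.5, -20]
    - [0, 0, -30]
    - [0, 0, -30]
    - [0, 0, -25]
    - [0, 0, -10]
    - [0, 0, -4.5]
    - [0, 0, 0]
    - [0, 0, 0]
  rotation:
    - [0, 0, 0.183]
    - [0, 0, 0.183]
    - [0, 0, 0.182]
    - [0, 0, 0]
    - [0, 0, 0]
    - [0, 0, 0]
    - [0, 0, 0]
    - [0, 0, 0]
  hand: [0.9, 0.9, 0.9, 0.9, 0.9, 0.9, 0.9, 0.9]
  newtons: 30

```text
clock: 14.2
eef_pos: [405.7, -186.7, 14.3]
eef_rot: [3.14, -0.0, 0.93]
wrist_force: [0.8, 0.8, 0.2]
finger_gap: 84.5
finger_force: 0.0
```

move_arm:
  dp:
    - [0, 0, 0]
    - [0, 0, 0]
    - [0, 0, 0]
    - [0, 0, 0]
    - [0, 0, 0]
    - [0, 0, 0]
    - [0, 0, 0]
    - [0, 0, 0]
  rotation:
    - [0, 0, 0]
    - [0, 0, 0]
    - [0, 0, 0]
    - [0, 0, 0]
    - [0, 0, 0]
    - [0, 0, 0]
    - [0, 0, 0]
    - [0, 0, 0]
  hand: [0.2, 0.2, 0.2, 0.2, 0.2, 0.2, 0.2, 0.2]

```text
clock: 15.2
eef_pos: [405.3, -186.5, 13.6]
eef_rot: [-3.142, 0.0, 0.93]
wrist_force: [-0.1, 0.5, -0.3]
finger_gap: 37.0
finger_force: 29.9
```

move_arm:
  dp:
    - [0, 0, 20]
    - [0, 0, 40]
    - [14, 50, 0]
    - [14, 51, 0]
    - [14, 51, 0]
    - [0, 0, 0]
    - [0, 0, -30]
    - [0, 0, -22]
    - [0, 0, -7]
    - [0, 0, 0]
  rotation:
    - [0, 0, 0]
    - [0, 0, 0]
    - [0, 0, 0]
    - [0, 0, 0]
    - [0, 0, 0]
    - [0, 0, 0]
    - [0, 0, 0]
    - [0, 0, 0]
    - [0, 0, 0]
    - [0, 0, 0]
  hand: [0.2, 0.2, 0.2, 0.2, 0.2, 0.2, 0.2, 0.2, 0.2, 0.2]

```text
clock: 16.45
eef_pos: [447.3, -35.0, 14.8]
eef_rot: [-3.141, 0.0, 0.929]
wrist_force: [-0.4, 0.2, -0.6]
finger_gap: 37.4
finger_force: 29.9
```

move_arm:
  dp:
    - [0, 0, 0]
    - [0, 0, 0]
    - [0, 0, 0]
    - [0, 0, 0]
    - [0, 0, 0]
    - [0, 0, 30]
    - [0, 0, 50]
    - [0, 0, 40]
    - [0, 0, 0]
    - [0, 0, 0]
  rotation:
    - [0, 0, 0]
    - [0, 0, 0]
    - [0, 0, 0]
    - [0, 0, 0]
    - [0, 0, 0]
    - [0, 0, 0]
    - [0, 0, 0]
    - [0, 0, 0]
    - [0, 0, 0]
    - [0, 0, 0]
  hand: [0.2, 0.8, 0.8, 0.8, 0.8, 0.8, 0.8, 0.8, 0.8, 0.8]

```text
clock: 17.7
eef_pos: [446.9, -34.4, 133.9]
eef_rot: [-3.141, 0.0, 0.93]
wrist_force: [1.0, 0.1, -0.5]
finger_gap: 74.9
finger_force: 0.0
```

```bash
python3 - <<'E'
from h import *
s=manip.read_state(); c=camera("wrist"); print(s["eef_pos"],s["eef_rot"])
im=c["image"][:,:,::-1].copy(); np.save("w6.npy",{"s":s,"c":{k:c[k] for k in c if k!="image"}})
cv2.imwrite("pics/w6.png",im)
E
```

```text
[446.92467624 -34.40948236 133.88740952] [-3.14083491e+00  4.11418671e-04  9.29833365e-01]
```

View pics/w6.png

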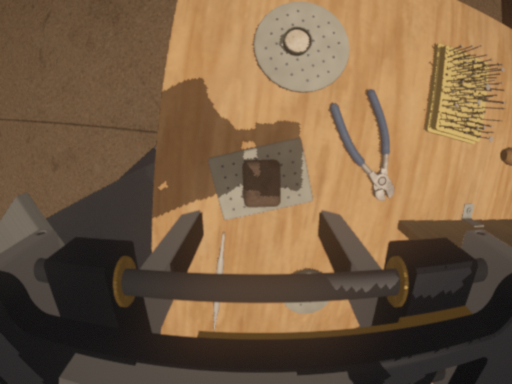

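The block stands centred on the broad tile at (261,183). The cup is at (297,41) on the big tile, and the cutters are still in place.

move_arm:
  dp:
    - [38, 30, 0]
    - [38, 30, 0]
    - [37, 30, 0]
    - [0, 0, 0]
    - [0, 0, 0]
    - [0, 0, 0]
  rotation:
    - [0, 0, 0]
    - [0, 0, 0]
    - [0, 0, 0]
    - [0, 0, 0]
    - [0, 0, 0]
    - [0, 0, 0]
  hand: [0.6, 0.6, 0.6, 0.6, 0.6, 0.6]

```text
clock: 18.5
eef_pos: [559.7, 54.9, 134.4]
eef_rot: [-3.141, 0.0, 0.929]
wrist_force: [0.6, -0.3, -0.4]
finger_gap: 56.5
finger_force: 0.0
```

```bash
python3 - <<'E'
from h import *
s=manip.read_state(); c=camera("wrist"); print(s["eef_pos"],s["eef_rot"])
im=c["image"][:,:,::-1].copy(); np.save("w7.npy",{"s":s,"c":{k:c[k] for k in c if k!="image"}})
cv2.imwrite("pics/w7.png",im)
E
```

```text
[559.67693575  54.8511692  134.38994594] [-3.14112711e+00  4.59438836e-04  9.29015320e-01]
```

View pics/w7.png

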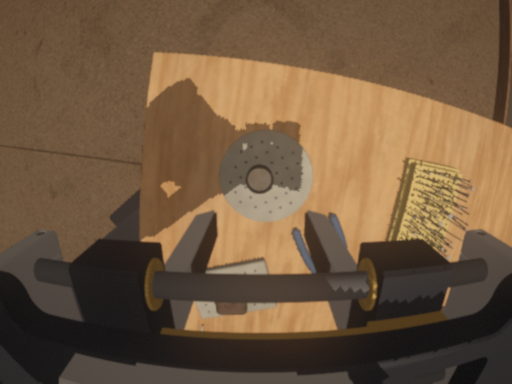

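The cup rim is at (260,180) and the tile circle at about (266,175). The cutter handle ends are at (298,232) and (335,215), so I check their clearance from the right finger.

```bash
python3 - <<'E'
from h import *
q=np.load("w7.npy",allow_pickle=True).item(); s,c=q["s"],q["c"]
print("cup",wplane(c,s,[(259.5,180)],27)); print("handles",wplane(c,s,[(297,230),(335,214)],8))
p=wplane(c,s,[(219,175),(312,175),(266,129),(266,222)],10); print(p.round(),(p[0]+p[1])/2,(p[2]+p[3])/2)
E
```

```text
cup [[561.42578455  59.28084069]]
handles [[558.14619018 -14.41299126]
 [602.78467801 -24.8873222 ]]
[[528.  86.]
 [607.  28.]
 [596.  95.]
 [537.  15.]] [567.45998079  56.80112705] [566.46208023  54.71921735]
```

move_arm:
  dp:
    - [1.5, 3.5, -30]
    - [0, 0, -40]
    - [0, 0, -30]
    - [0, 0, -15]
    - [0, 0, -5]
    - [0, 0, -1]
    - [0, 0, 0]
    - [0, 0, 0]
  rotation:
    - [0, 0, 0]
    - [0, 0, 0]
    - [0, 0, 0]
    - [0, 0, 0]
    - [0, 0, 0]
    - [0, 0, 0]
    - [0, 0, 0]
    - [0, 0, 0]
  hand: [0.6, 0.6, 0.6, 0.6, 0.6, 0.6, 0.6, 0.6]
  newtons: 20

```text
clock: 19.55
eef_pos: [562.1, 59.1, 14.3]
eef_rot: [3.141, -0.001, 0.93]
wrist_force: [0.7, 0.3, 0.4]
finger_gap: 56.3
finger_force: 0.0
```

move_arm:
  dp:
    - [0, 0, 0]
    - [0, 0, 0]
    - [0, 0, 0]
    - [0, 0, 0]
    - [0, 0, 0]
    - [0, 0, 0]
    - [0, 0, 0]
  rotation:
    - [0, 0, 0]
    - [0, 0, 0]
    - [0, 0, 0]
    - [0, 0, 0]
    - [0, 0, 0]
    - [0, 0, 0]
    - [0, 0, 0]
  hand: [0.1, 0.1, 0.1, 0.1, 0.1, 0.1, 0.1]

```text
clock: 20.42
eef_pos: [561.8, 59.0, 13.7]
eef_rot: [3.142, -0.0, 0.93]
wrist_force: [0.6, -0.8, 0.1]
finger_gap: 26.1
finger_force: 20.0
```

move_arm:
  dp:
    - [0, 0, 20]
    - [0, 0, 50]
    - [-30, -48, 10]
    - [-30, -48, 0]
    - [-31, -48, 0]
    - [-31, -48, 0]
    - [-31, -48.5, 0]
    - [0, 0, 0]
    - [0, 0, -40]
    - [0, 0, 0]
  rotation:
    - [0, 0, 0]
    - [0, 0, 0]
    - [0, 0, 0]
    - [0, 0, 0]
    - [0, 0, 0]
    - [0, 0, 0]
    - [0, 0, 0]
    - [0, 0, 0]
    - [0, 0, 0]
    - [0, 0, 0]
  hand: [0.1, 0.1, 0.1, 0.1, 0.1, 0.1, 0.1, 0.1, 0.1, 0.1]

```text
clock: 21.68
eef_pos: [407.9, -180.3, 52.0]
eef_rot: [-3.137, 0.001, 0.93]
wrist_force: [0.8, 0.0, -0.2]
finger_gap: 26.6
finger_force: 20.0
```

move_arm:
  dp:
    - [0, 0, -25]
    - [0, 0, -10]
    - [0, 0, -4]
    - [0, 0, 0]
    - [0, 0, 0]
    - [0, 0, 0]
    - [0, 0, 0]
    - [0, 0, 30]
    - [0, 0, 50]
    - [0, 0, 40]
  rotation:
    - [0, 0, 0]
    - [0, 0, 0]
    - [0, 0, 0]
    - [0, 0, 0]
    - [0, 0, 0]
    - [0, 0, 0]
    - [0, 0, 0]
    - [0, 0, 0]
    - [0, 0, 0]
    - [0, 0, 0]
  hand: [0.1, 0.1, 0.1, 0.1, 0.6, 0.6, 0.6, 0.8, 0.8, 0.8]

```text
clock: 22.92
eef_pos: [408.9, -181.5, 136.5]
eef_rot: [3.141, -0.0, 0.93]
wrist_force: [0.4, -0.3, -0.1]
finger_gap: 74.9
finger_force: 0.0
```

```bash
python3 - <<'E'
from h import *
s=manip.read_state(); c=camera("wrist"); print(s["eef_pos"],s["eef_rot"])
im=c["image"][:,:,::-1].copy(); np.save("w8.npy",{"s":s,"c":{k:c[k] for k in c if k!="image"}})
cv2.imwrite("pics/w8.png",im)
E
```

```text
[ 408.85695735 -181.51275815  136.52502641] [ 3.14070928e+00 -1.39946768e-04  9.29766971e-01]
```

View pics/w8.png

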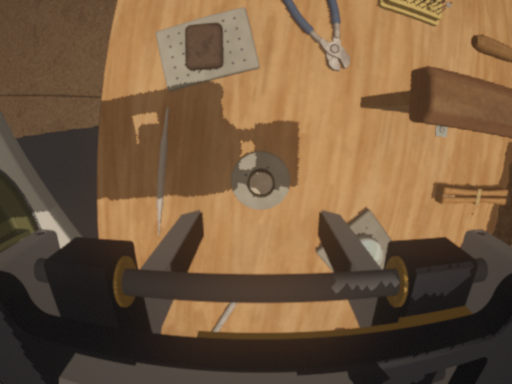

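The cup stands at (261,182), centred on the small round tile. Now the pot.

move_arm:
  dp:
    - [14, -47, 0]
    - [14, -47, 0]
    - [14, -46.5, 0]
    - [0, 0, 0]
    - [0, 0, -40]
    - [0, 0, -40]
    - [0, 0, -25]
    - [0, 0, -13]
    - [0, 0, -3]
    - [0, 0, 0]
  rotation:
    - [0, 0, 0]
    - [0, 0, 0]
    - [0, 0, 0]
    - [0, 0, 0]
    - [0, 0, 0]
    - [0, 0, 0]
    - [0, 0, 0]
    - [0, 0, 0]
    - [0, 0, 0]
    - [0, 0, 0]
  hand: [0.9, 0.9, 0.9, 0.9, 0.9, 0.9, 0.9, 0.9, 0.9, 0.9]
  newtons: 20

```text
clock: 24.22
eef_pos: [451.1, -322.1, 14.4]
eef_rot: [3.141, 0.0, 0.93]
wrist_force: [-0.1, -0.2, 0.0]
finger_gap: 84.4
finger_force: 0.0
```

move_arm:
  dp:
    - [0, 0, 0]
    - [0, 0, 0]
    - [0, 0, 0]
    - [0, 0, 0]
    - [0, 0, 0]
    - [0, 0, 0]
    - [0, 0, 0]
    - [0, 0, 0]
  rotation:
    - [0, 0, 0]
    - [0, 0, 0]
    - [0, 0, 0]
    - [0, 0, 0]
    - [0, 0, 0]
    - [0, 0, 0]
    - [0, 0, 0]
    - [0, 0, 0]
  hand: [0.4, 0.4, 0.4, 0.4, 0.4, 0.4, 0.4, 0.4]

```text
clock: 25.22
eef_pos: [450.8, -322.0, 13.7]
eef_rot: [3.142, -0.0, 0.93]
wrist_force: [-0.6, -0.6, 1.5]
finger_gap: 45.9
finger_force: 20.0
```

move_arm:
  dp:
    - [0, 0, 20]
    - [0, 0, 55]
    - [0, 0, 55]
    - [0, 47, 0]
    - [10, 47, 0]
    - [15, 47, 0]
    - [15, 47, 0]
    - [15, 47, 0]
    - [20, 47, 0]
    - [20, 47, 0]
  rotation:
    - [0, 0, 0]
    - [0, 0, 0]
    - [0, 0, 0]
    - [0, 0, 0]
    - [0, 0, 0]
    - [0, 0, 0]
    - [0, 0, 0]
    - [0, 0, 0]
    - [0, 0, 0]
    - [0, 0, 0]
  hand: [0.4, 0.4, 0.4, 0.4, 0.4, 0.4, 0.4, 0.4, 0.4, 0.4]

```text
clock: 26.48
eef_pos: [546.2, 8.7, 143.6]
eef_rot: [-3.142, 0.0, 0.93]
wrist_force: [0.2, -0.9, -0.1]
finger_gap: 46.2
finger_force: 20.0
```

move_arm:
  dp:
    - [20.5, 48, 0]
    - [0, 0, 0]
    - [0, 0, 0]
    - [0, 0, -40]
    - [0, 0, -40]
    - [0, 0, 0]
  rotation:
    - [0, 0, 0]
    - [0, 0, 0]
    - [0, 0, 0]
    - [0, 0, 0]
    - [0, 0, 0]
    - [0, 0, 0]
  hand: [0.4, 0.4, 0.4, 0.4, 0.4, 0.4]

```text
clock: 27.22
eef_pos: [564.6, 53.7, 61.6]
eef_rot: [-3.138, 0.003, 0.928]
wrist_force: [0.5, -0.8, 0.3]
finger_gap: 46.4
finger_force: 20.0
```

move_arm:
  dp:
    - [0, 0, -25]
    - [0, 0, -18]
    - [0, 0, -6.5]
    - [0, 0, 0]
    - [0, 0, 0]
    - [0, 0, 0]
    - [0, 0, 0]
    - [0, 0, 30]
    - [0, 0, 50]
    - [0, 0, 40]
  rotation:
    - [0, 0, 0]
    - [0, 0, 0]
    - [0, 0, 0]
    - [0, 0, 0]
    - [0, 0, 0]
    - [0, 0, 0]
    - [0, 0, 0]
    - [0, 0, 0]
    - [0, 0, 0]
    - [0, 0, 0]
  hand: [0.4, 0.4, 0.4, 0.4, 0.7, 0.7, 0.7, 0.7, 0.7, 0.7]

```text
clock: 28.48
eef_pos: [566.4, 55.1, 136.1]
eef_rot: [3.141, -0.001, 0.93]
wrist_force: [0.2, -0.2, -0.5]
finger_gap: 65.3
finger_force: 0.0
```

move_arm:
  dp:
    - [-30, 0, 50]
    - [-50, 0, 30]
    - [-50, 0, 0]
    - [-50, 0, 0]
    - [0, 0, 0]
  rotation:
    - [0, 0, 0]
    - [0, 0, 0]
    - [0, 0, 0]
    - [0, 0, 0]
    - [0, 0, 0]
  hand: [0.7, 0.7, 0.7, 0.7, 0.7]

```text
clock: 29.1
eef_pos: [384.5, 55.1, 214.8]
eef_rot: [3.14, -0.001, 0.93]
wrist_force: [0.1, -0.7, -0.5]
finger_gap: 65.5
finger_force: 0.0
```

```bash
python3 - <<'E'
from h import *
s=manip.read_state(); c=camera("wrist"); t=camera("scene")
im=c["image"][:,:,::-1].copy(); np.save("w9.npy",{"s":s,"c":{k:c[k] for k in c if k!="image"}})
cv2.imwrite("pics/w9.png",np.vstack([im[:260],cv2.resize(t["image"][:,:,::-1],None,fx=1,fy=1)[90:290]])) 
E
```

```text
(no output)
```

View pics/w9.png

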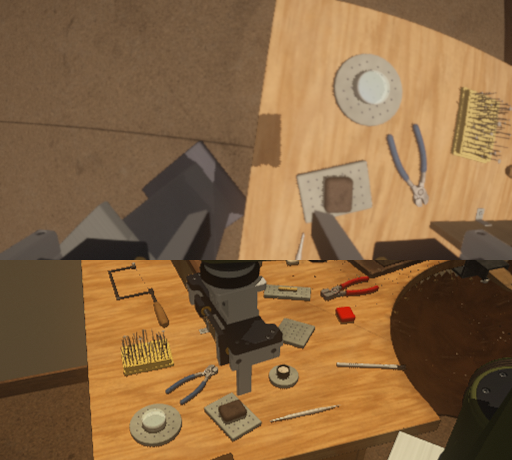

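The final views show the pot on the big tile at wrist (372,87), the block on the broad tile at (338,194) and the cup on the small tile at scene (284,370). The stick lies along the long tile at (288,292), the square tile at (296,332) is empty, and the cutters are in place. I hand it in.

```bash
python3 -c "
from cell import manip; print(manip.sign_off())"
```

```text
the job is handed in; nothing more can be done
None
```

I moved the pot, cup, pitch block and stick to their tiles and handed the job in at about 29 s; the last views show the square tile empty and the cutters where they lay, and no verdict came back.

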